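Stand up a toppled drive gear, mesh it on a splined shaft and hold it pressed home

TASK

The large white drive gear has toppled over: first stand it upright on the bench, on its flat toothed face with the square hub up. Then fit it, hub up, over the upright splined shaft of the printer drive unit, turning it until the splines mesh so it slides down, and push it fully home against the spring seat. Leave the other things where they are, and finish while still holding the gear pressed down on the compressed spring, so that a colleague can fit the retaining clip: do not let go.

Things in the scene. Friction and masses are not known exactly. Their poses are not given: they have to be found in the camera images.
- gear: White plastic gear, 0.14-0.26 kg: toothed disc 76 mm across, 12 mm thick, with a 30 mm square hub on it, 48 mm tall in all. Cross-shaped through bore: two slots 9 mm wide, 21 mm long, parallel to the hub's flats. Origin: on the axis at the disc's free face. z: from disc to hub; x, y: along the slots. Starts toppled on rim and hub end: z points 33 deg below level, origin 38 mm above the bench.
- hub_top (a point): Hub's end on the gear's axis, 48 mm from the gear's origin; axes as the gear's. To right the gear, push the disc's upper part level, away from the hub, e.g. with open fingers straddling the hub: it tips over its lower rim, the hub rises, and past about 20 deg above level it falls flat by itself, its origin some 60 mm further on.
- unit: Printer drive unit, fixed: black housing 130 x 110 mm, steel top at 36 mm; a motor can sticks 30 mm out at -x. Origin on the bench below the upright shaft, z up. The steel shaft has four spline teeth along unit +x, -x, +y, -y: 18.5 mm across opposite ends, 6.5 mm thick, up to 80 mm above the bench. The gear meshes at any quarter turn within about 7 deg, else it rests on the teeth's tops.
- shaft_tip (a point): Shaft's top on its axis, 100 mm above the bench: the end of a round pilot pin, 6 mm in diameter, that rises 20 mm above the spline teeth; axes as the unit's
- seat (a joint): Travel (m) of the spring seat, a 44 mm ring round the shaft's foot on which the meshed gear's underside lands. 0: up, its top 54 mm above the bench; 0.010: hard stop, 44 mm above the bench, gear fully home. The spring pushes up with 5 N at 0, evenly rising to 9 N at 0.010, so the gear rises again if let go.
- tin: small aluminium can with a cap, 40 mm across, 35 mm tall, standing in the middle of the bench; bystander; origin under its centre
- roller: black rubber feed roller standing on end, 24 mm across, 70 mm tall with a thin 12 mm steel stub on top, middle of the bench; bystander; origin under its centre
- phone: black smartphone lying flat, 72 x 150 x 8 mm, at the left; bystander; origin under its centre
- adapter: black mains adapter brick, 50 x 100 x 30 mm, lying at the far side; bystander; origin under its centre
- driver: screwdriver 170 mm long with a grey handle, lying at the far left; bystander; origin under its middle
- idler: small solid white gear lying flat, 36 mm across, 18 mm tall, without a bore, at the far side; bystander (not the gear to fit)
- tray: grey two-compartment parts tray, 100 x 140 x 35 mm, at the right; bystander; origin under its centre
There are look-alikes about, which are no part of the job. Of the things that look like the gear, the larger one is meant. What is shaped like the unit but green is not meant.

How it is judged:
By the outcome, as a careful person would: the job done as asked, in the order asked, and still so for the second after the job is handed in, while the arm keeps its last pose, push and grip.
It also fails if it takes over 61 s, if anything falls off the work surface, if the arm or the gripper's body presses on something with over 40 N, if the wrist force passes 120 N, or if a joint passes its speed limit or range.

ROBOT

A 6-joint arm with a two-finger parallel gripper is mounted at the origin on the work surface. World frame = base frame: x ahead of the robot, y to its left, z up, the work surface at z = 0. Lengths are in mm, angles in rad, forces in N, time in s.
With the tool pointing down it reaches from about 350 to 975 mm from the base axis. Payload 7.1 kg.
Tool frame: the origin (TCP) lies on the mounting face of the last link; the fingertips stand 182 mm ahead of it and the grasp point (between the pads) lies 163 mm ahead of it (ctrl.tcp_to_tips is the distance from the TCP to the fingertips, in mm); z points along the fingers, y is the direction in which the jaws open and shut (so a half turn about z gives the same grasp; the last joint's range is limited). The gripper opens to 88 mm and grips with 3 to 60 N. Pads are 20 mm wide; open, the fingers measure 115 mm over their backs; the gripper's body (75 mm by 178 mm) begins 61 mm behind the grasp point.
Start: joints at [-1.297, 0.423, 1.63, -0, 1.089, -0.019], TCP at [180.415, -598.379, 404.675] pointing down, gripper open.
Joint ranges: [-3, 3], [-0.9, 2.11], [0.09, 2.58], [-1.31, 4.45], [0.11, 2.69], [-2.54, 2.54]. Speed limits (rad/s): [2.39, 2.39, 3.01, 3.14, 3.14, 3.14].

INTERFACE

Orientations are given as a rotation vector (axis times angle).
In Python, from workcell import ctrl gives the robot as it stands. The module is installed in compiled form; this text tells all that it offers.
- The arm moves only by the tool send_rows, never from a script. Its argument "commands" is a list of rows, each an object with "translation": the shift along the world's x, y, z normalised to -1 to 1, where 1 is 0.1 m, a list of three; "twist": the turn, a rotation vector about the world's x, y, z normalised to -1 to 1, where 1 is 0.5 rad, a list of three. A call has exactly 10 rows; each row is the pose to reach, as a shift and turn from the pose commanded when the call began; what a row does not reach only later rows make up. A row lasts 1/10 s, in which the tool goes at most 50 mm and 8.59 degrees, less where a joint would pass 70% of its speed; a pose out of reach is approached as far as the arm can. A call with a number of a shift or a turn outside -1 to 1 is refused whole. A call with a gripper value outside its range is refused whole. "grip" is the closure, from -1 (fully open) to 1 (shut), set as the call begins (left out, the last holds). The fingers move at their own pace and stop on an object; the grip force is fixed at half the most. Time passes only in rows, so rows that repeat a pose let the fingers close, or fill a call up. It gives the time, the measured TCP pose, the force and the opening at its end, in the units of the state.
- ctrl.get_obs(): the state, without advancing time (a new reading comes with each control period).
- ctrl.get_image(name): name is "scene" or "top" or "wrist"; returns a dict with "img" (420x560x3 uint8, red, green, blue), "intrinsics" (3x3 intrinsics, pixels), "cam_to_world" (4x4, takes a point from camera to world coordinates). Camera axes: x right, y down, z forward; pixel columns grow to the right and rows downward; lengths in mm; the calibration is good to about 2 mm. A picture is of the moment at which its call begins. There is no depth.
- ctrl.close_job(): hands the job in, once; it reports no verdict.
The state is a dict: "t": time; "qpos": joint angles; "qvel": joint speeds; "joint_torque": joint torques, N m; "ee_pos": TCP position; "orientation": TCP orientation; "ft_force": force on the tool from outside, world axes, zero at the start; "moment": the same for the moment, N m; "width": finger opening in mm.
Only numpy, scipy, OpenCV 4.12 (cv2) and the standard library are available. Lean on these libraries where they do the work, as an engineer would, in place of code of your own. Each camera call takes 0.05 s, during which the arm holds its last target. There are 200 camera calls.

## Working session

There is one attempt and no reset: what is moved stays moved. The work goes in short steps, Python scripts to look and compute and a tool call to move; the robot and the scene stay as the last step left them, time stands still between calls to the robot, and variables do not carry over. Pictures are saved under pics/ and viewed, about 8 in all and at most 12, crops included, and the job is handed in when it is done.

Besides the shell and the picture viewer there is one more tool, called as name(argument=value, ...) on one line, values as JSON. send_rows: Moves the arm, as the interface text tells. Its arguments: {"type":"object","properties":{"commands":{"type":"array","items":{"type":"object","properties":{"translation":{"type":"array","items":{"type":"number"}},"twist":{"type":"array","items":{"type":"number"}}}}},"grip":{"type":"number"}},"required":["commands"]}

```bash
mkdir -p pics; cat > h.py <<'E'
import numpy as np, cv2
from workcell import ctrl
def shot(n,f=None):
    d=ctrl.get_image(n)
    np.savez(f'pics/{f or n}.npz',**{k:np.array(v) for k,v in d.items()})
    cv2.imwrite(f'pics/{f or n}.png',d['img'][:,:,::-1]); return d
def load(f): return dict(np.load(f'pics/{f}.npz'))
def ray(d,u,v):
    T=np.array(d['cam_to_world']);r=T[:3,:3]@np.linalg.solve(np.array(d['intrinsics']),[u,v,1.]);return T[:3,3],r/np.linalg.norm(r)
def onz(d,u,v,z):
    o,r=ray(d,u,v);return o+r*(z-o[2])/r[2]
def proj(d,p):
    T=np.linalg.inv(np.array(d['cam_to_world']));q=np.array(d['intrinsics'])@(T[:3,:3]@np.array(p)+T[:3,3]);return q[:2]/q[2]
def tri(*a):
    A=np.zeros((3,3));b=np.zeros(3)
    for d,u,v in a:
        o,r=ray(d,u,v);P=np.eye(3)-np.outer(r,r);A+=P;b+=P@o
    return np.linalg.solve(A,b)
E
python3 - <<'E'
from h import *
a=[shot(n,n+'0') for n in('scene','top')]
for d in a: print(np.round(np.array(d['cam_to_world']),2),np.array(d['intrinsics'])[0])
print({k:np.round(v,3) for k,v in ctrl.get_obs().items()})
E
```

```text
[[-5.50000e-01  5.50000e-01 -6.20000e-01  1.31119e+03]
 [ 8.30000e-01  3.50000e-01 -4.30000e-01  5.00570e+02]
 [-2.00000e-02 -7.50000e-01 -6.60000e-01  8.82700e+02]
 [ 0.00000e+00  0.00000e+00  0.00000e+00  1.00000e+00]] [463.99691856   0.         282.51595154]
[[ 0.0000e+00 -9.9000e-01  1.7000e-01  3.5814e+02]
 [-1.0000e+00  0.0000e+00  1.0000e-02 -7.2000e+00]
 [-1.0000e-02 -1.7000e-01 -9.9000e-01  1.3068e+03]
 [ 0.0000e+00  0.0000e+00  0.0000e+00  1.0000e+00]] [402.037547     0.         281.70503803]
{'t': np.float64(0.1), 'qpos': array([-1.297,  0.424,  1.631, -0.   ,  1.089, -0.019]), 'qvel': array([ 0.   , -0.002, -0.002,  0.001, -0.   , -0.001]), 'joint_torque': array([ 0.0000e+00, -5.4561e+01, -2.7432e+01,  6.5000e-02,  1.9000e-02,
       -0.0000e+00]), 'ee_pos': array([ 180.358, -598.16 ,  403.996]), 'orientation': array([-3.107, -0.458,  0.   ]), 'ft_force': array([-0.469,  0.409, -0.493]), 'moment': array([0.024, 0.058, 0.024]), 'width': np.float64(87.816)}
```

View pics/scene0.png

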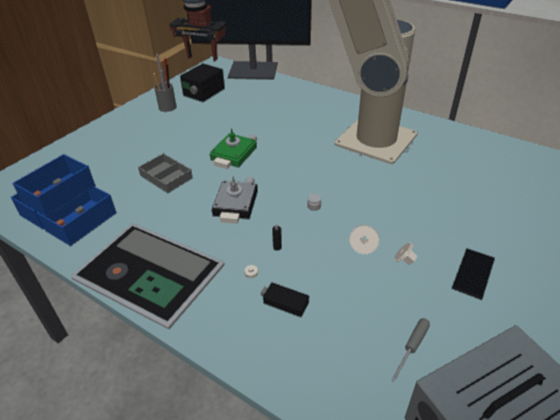

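View pics/top0.png

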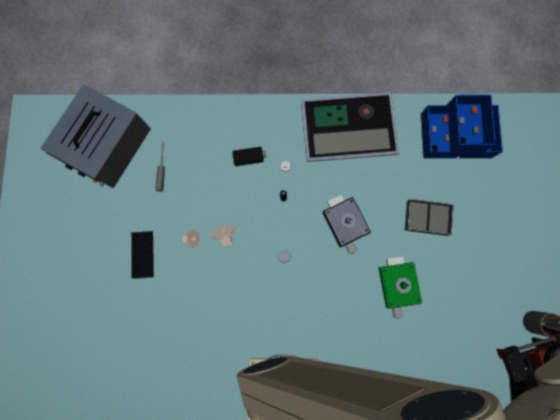

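The black unit is at scene (234,195) and top (347,220). The green decoy is beside it. The larger toppled gear is at scene (364,240) and top (222,236), and the smaller look-alike is at top (192,239). I'll zoom in on both.

```bash
python3 - <<'E'
from h import *
s,t=load('scene0'),load('top0')
c=lambda i,x,y,w,h,k:cv2.resize(i[y:y+h,x:x+w],None,fx=k,fy=k,interpolation=cv2.INTER_CUBIC)
A=c(t['img'],175,210,70,50,5.6);B=c(s['img'],335,215,98,70,4)
C=c(t['img'],310,185,70,75,5.6)[:300,:392];D=c(s['img'],200,165,98,75,4)[:300]
im=np.vstack([np.hstack([A,np.vstack([B,])]),np.hstack([C,D])])[:600,:800]
cv2.imwrite('pics/z.png',im[:,:,::-1])
for n,u,v,z in(('g',222,236,38),('unit',347,220,100),('small',192,239,20),('tin',285,257,35),('roller',283,195,70)): print(n,onz(t,u,v,z).round())
print('tri shaft/gear', tri((t,347,219),(s,233,179)).round(), tri((t,226,236),(s,364,240)).round())
E
```

```text
g [483. 195.  38.]
unit [ 526. -192.  100.]
small [475. 294.  20.]
tin [417.  -4.  35.]
roller [609.   2.  70.]
tri shaft/gear [ 532. -196.   90.] [484. 188.  17.]
```

View pics/z.png

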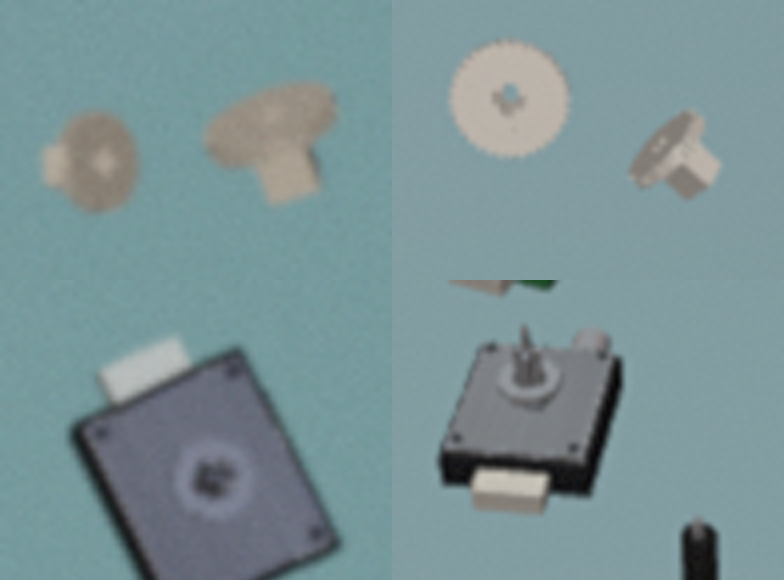

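Large gear: the disc's free face faces about +x and the hub points about -x, slightly -y. The face centre is at scene px (364.2,239.5), and the disc's long axis in the top view is tilted about 18°. The unit is turned about 26°. I'll refine the numbers with one script, then move.

```bash
python3 - <<'E'
from h import *
s,t=load('scene0'),load('top0')
O=onz(s,364.2,239.5,38);print('gear O',O.round(1))
# hub end upper edge corners in top
a=[onz(t,175+u/5.6,210+v/5.6,24.5) for u,v in((272,205),(320,187))];m=(a[0]+a[1])/2
print('hub edge',[x.round(1) for x in a],m.round(1),'dir',np.degrees(np.arctan2(*(m-O)[[1,0]])))
b=[onz(t,175+u/5.6,210+v/5.6,z) for u,v,z in((205,138,38),(338,108,38))];print('disc ends',[x.round(1) for x in b],np.degrees(np.arctan2(*(b[1]-b[0])[[1,0]])))
# unit: top plate
h=cv2.cvtColor(t['img'],cv2.COLOR_RGB2HSV)
for f,n,lo in((t,'top',(310,185,75,75)),):
    x,y,w,hh=lo;p=cv2.cvtColor(f['img'],cv2.COLOR_RGB2HSV)[y:y+hh,x:x+w]
    mk=((p[...,0]>110)&(p[...,0]<140)).astype(np.uint8)
    mk=cv2.morphologyEx(mk,cv2.MORPH_OPEN,np.ones((5,5)))
    c=max(cv2.findContours(mk,0,2)[0],key=cv2.contourArea);r=cv2.minAreaRect(c)
    P=np.array([onz(t,x+u,y+v,36) for u,v in cv2.boxPoints(r)]);print(r,P.round(1))
    e=np.diff(np.vstack([P,P[:1]]),axis=0);print(np.linalg.norm(e,axis=1),np.degrees(np.arctan2(e[:,1],e[:,0])),P.mean(0))
print('shaft', onz(t,310+212/5.6,185+(480-280)/5.6,60), onz(s,200+(524-392)/4,165+(327-280)/4,100))
E
```

```text
gear O [501.8 196.8  38. ]
hub edge [array([450.7, 191.6,  24.5]), array([461. , 164.4,  24.5])] [455.8 178.   24.5] dir -157.70484941584598
disc ends [array([487.6, 228.4,  38. ]), array([504.7, 153.4,  38. ])] -77.18147046364291
((36.70000076293945, 37.400001525878906), (39.80200958251953, 32.199378967285156), 63.43495178222656) [[ 561.1 -127.1   36. ]
 [ 608.  -220.3   36. ]
 [ 493.1 -273.4   36. ]
 [ 447.6 -181.3   36. ]]
[104.33520087 126.51320212 102.73630604 125.81361496] [ -63.32894203 -155.21228161  116.30452045   25.50660429] [ 527.43454698 -200.52958446   36.        ]
shaft [ 529.05716793 -200.70470847   60.        ] [ 534.48181627 -197.18439826  100.        ]
```

send_rows(commands=[{"translation": [0.1,0.1,0],"twist": [0,0,0]},{"translation": [0.2,0.2,0],"twist": [0,0,0]},{"translation": [0.3,0.3,0],"twist": [0,0,0]},{"translation": [0.4,0.4,0],"twist": [0,0,0]},{"translation": [0.5,0.5,0],"twist": [0,0,0]},{"translation": [0.6,0.6,0],"twist": [0,0,0]},{"translation": [0.7,0.7,0],"twist": [0,0,0]},{"translation": [0.8,0.8,0],"twist": [0,0,0]},{"translation": [0.9,0.9,0],"twist": [0,0,0]},{"translation": [1,1,0],"twist": [0,0,0]}], grip=-0.05)

```text
t: 1.1
ee_pos: [281.2, -497.5, 404.7]
orientation: [3.108, 0.458, 0.0]
ft_force: [-0.5, -0.0, 1.4]
width: 46.2
```

send_rows(commands=[{"translation": [0.1,0.1,0],"twist": [0,0,0]},{"translation": [0.2,0.2,0],"twist": [0,0,0]},{"translation": [0.3,0.3,0],"twist": [0,0,0]},{"translation": [0.4,0.4,0],"twist": [0,0,0]},{"translation": [0.5,0.5,0],"twist": [0,0,0]},{"translation": [0.6,0.6,0],"twist": [0,0,0]},{"translation": [0.7,0.7,0],"twist": [0,0,0]},{"translation": [0.8,0.8,0],"twist": [0,0,0]},{"translation": [0.9,0.9,0],"twist": [0,0,0]},{"translation": [1,1,0],"twist": [0,0,0]}])

```text
t: 2.1
ee_pos: [381.2, -397.5, 404.7]
orientation: [-3.108, -0.458, -0.0]
ft_force: [0.5, 0.3, -0.4]
width: 46.1
```

send_rows(commands=[{"translation": [0.05,0.1,0],"twist": [0,0,0]},{"translation": [0.1,0.2,0],"twist": [0,0,0]},{"translation": [0.15,0.3,0],"twist": [0,0,0]},{"translation": [0.2,0.4,0],"twist": [0,0,0]},{"translation": [0.25,0.5,0],"twist": [0,0,0]},{"translation": [0.3,0.6,0],"twist": [0,0,0]},{"translation": [0.35,0.7,0],"twist": [0,0,0]},{"translation": [0.4,0.8,0],"twist": [0,0,0]},{"translation": [0.45,0.9,0],"twist": [0,0,0]},{"translation": [0.5,1,0],"twist": [0,0,0]}])

```text
t: 3.1
ee_pos: [430.8, -297.5, 404.7]
orientation: [-3.108, -0.458, -0.0]
ft_force: [-0.1, 0.4, 0.6]
width: 46.0
```

send_rows(commands=[{"translation": [0,0.1,0],"twist": [0,0,0]},{"translation": [0,0.2,0],"twist": [0,0,0]},{"translation": [0,0.3,0],"twist": [0,0,0]},{"translation": [0,0.4,0],"twist": [0,0,0]},{"translation": [0,0.5,0],"twist": [0,0,0]},{"translation": [0,0.6,0],"twist": [0,0,0]},{"translation": [0,0.7,0],"twist": [0,0,0]},{"translation": [0,0.8,0],"twist": [0,0,0]},{"translation": [0,0.9,0],"twist": [0,0,0]},{"translation": [0,1,0],"twist": [0,0,0]}])

```text
t: 4.1
ee_pos: [430.4, -197.6, 404.7]
orientation: [-3.108, -0.458, -0.0]
ft_force: [-0.8, -1.0, -0.2]
width: 46.2
```

send_rows(commands=[{"translation": [0,0.1,0],"twist": [0,0,0]},{"translation": [0,0.2,0],"twist": [0,0,0]},{"translation": [0,0.3,0],"twist": [0,0,0]},{"translation": [0,0.4,0],"twist": [0,0,0]},{"translation": [0,0.5,0],"twist": [0,0,0]},{"translation": [0,0.6,0],"twist": [0,0,0]},{"translation": [0,0.7,0],"twist": [0,0,0]},{"translation": [0,0.8,0],"twist": [0,0,0]},{"translation": [0,0.9,0],"twist": [0,0,0]},{"translation": [0,1,0],"twist": [0,0,0]}])

```text
t: 5.1
ee_pos: [430.4, -97.5, 404.7]
orientation: [-3.108, -0.458, 0.0]
ft_force: [1.0, -0.3, 0.1]
width: 46.0
```

send_rows(commands=[{"translation": [0,0.1,0],"twist": [0,0,0]},{"translation": [0,0.2,0],"twist": [0,0,0]},{"translation": [0,0.3,0],"twist": [0,0,0]},{"translation": [0,0.4,0],"twist": [0,0,0]},{"translation": [0,0.5,0],"twist": [0,0,0]},{"translation": [0,0.6,0],"twist": [0,0,0]},{"translation": [0,0.7,0],"twist": [0,0,0]},{"translation": [0,0.8,0],"twist": [0,0,0]},{"translation": [0,0.9,0],"twist": [0,0,0]},{"translation": [0,1,0],"twist": [0,0,0]}])

```text
t: 6.1
ee_pos: [430.4, 2.5, 404.7]
orientation: [-3.108, -0.458, -0.0]
ft_force: [0.5, 0.6, 0.5]
width: 46.1
```

send_rows(commands=[{"translation": [0,0.1,-0.05],"twist": [0,0,0]},{"translation": [0,0.2,-0.1],"twist": [0,0,0]},{"translation": [0,0.3,-0.15],"twist": [0,0,0]},{"translation": [0,0.4,-0.2],"twist": [0,0,0]},{"translation": [0,0.5,-0.25],"twist": [0,0,0]},{"translation": [0,0.6,-0.3],"twist": [0,0,0]},{"translation": [0,0.7,-0.35],"twist": [0,0,0]},{"translation": [0,0.8,-0.4],"twist": [0,0,0]},{"translation": [0,0.9,-0.45],"twist": [0,0,0]},{"translation": [0,1,-0.5],"twist": [0,0,0]}])

```text
t: 7.1
ee_pos: [430.4, 102.5, 354.2]
orientation: [-3.108, -0.458, 0.0]
ft_force: [0.2, -0.8, 0.7]
width: 46.0
```

```bash
python3 - <<'E'
from h import *
d=shot('wrist','w1'); print(d['cam_to_world'].round(2)); o=ctrl.get_obs();print(o['ee_pos'],o['orientation'],o['qpos'].round(2))
E
```

```text
[[ 2.9000e-01 -9.1000e-01 -2.9000e-01  5.1146e+02]
 [-9.6000e-01 -2.7000e-01 -9.0000e-02  1.2772e+02]
 [-0.0000e+00  3.1000e-01 -9.5000e-01  3.3381e+02]
 [ 0.0000e+00  0.0000e+00  0.0000e+00  1.0000e+00]]
[430.26639815 103.19711517 353.67558592] [-3.10754638e+00 -4.58585495e-01  1.18266610e-03] [0.21 0.23 2.06 0.   0.85 1.49]
```

View pics/w1.png

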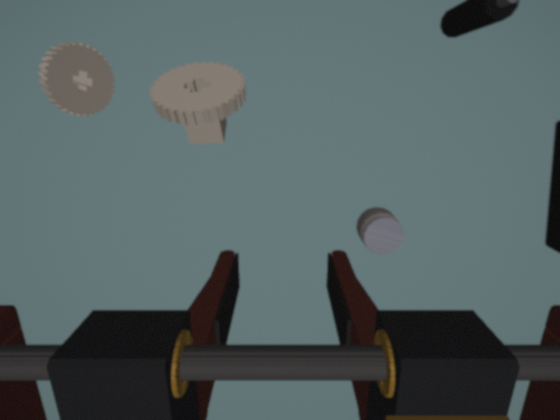

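The wrist view shows the gear at px (197,90): bore at about (197,85), hub end edge (190,143)–(225,141). The smaller look-alike is at (78,78).

```bash
python3 - <<'E'
from h import *
d=load('w1')
O=onz(d,197.5,85,38);print(O)
a,b=onz(d,190,143,24.5),onz(d,225,141.5,24.5);m=(a+b)/2;print(a,b,m,np.linalg.norm(a-b))
f=lambda v:np.degrees(np.arctan2(v[1],v[0]))
print('h',f(m-O),np.linalg.norm((m-O)[:2]),'edge',f(b-a))
l,r=onz(d,151,92,38),onz(d,245,84,38);print('chord',f(r-l),np.linalg.norm(r-l),(l+r)/2)
E
```

```text
[502.33592549 196.85009221  38.        ]
[452.55239501 195.93016894  24.5       ] [462.79602921 166.47547807  24.5       ] [457.67421211 181.2028235   24.5       ] 31.18510631848468
h -160.6920479179573 47.32341555519141 edge -70.82355270636025
chord -68.68171704907978 76.87368701726932 [500.16700913 196.08945766  38.        ]
```

send_rows(commands=[{"translation": [0.03,0.1,-0.06],"twist": [0,0,0.01]},{"translation": [0.06,0.2,-0.12],"twist": [0,0,0.02]},{"translation": [0.09,0.3,-0.18],"twist": [0,0,0.03]},{"translation": [0.13,0.4,-0.24],"twist": [0,0,0.04]},{"translation": [0.17,0.5,-0.3],"twist": [0,0,0.05]},{"translation": [0.2,0.6,-0.36],"twist": [0,0,0.06]},{"translation": [0.23,0.7,-0.42],"twist": [0,0,0.07]},{"translation": [0.25,0.78,-0.5],"twist": [0,0,0.075]},{"translation": [0.25,0.78,-0.55],"twist": [0,0,0.075]},{"translation": [0.25,0.78,-0.6],"twist": [0,0,0.075]}])

```text
t: 8.15
ee_pos: [455.2, 179.7, 294.0]
orientation: [3.099, 0.517, -0.001]
ft_force: [0.2, -0.1, 0.5]
width: 46.1
```

send_rows(commands=[{"translation": [0,0,-0.07],"twist": [0,0,0]},{"translation": [0,0,-0.14],"twist": [0,0,0]},{"translation": [0,0,-0.21],"twist": [0,0,0]},{"translation": [0,0,-0.28],"twist": [0,0,0]},{"translation": [0,0,-0.35],"twist": [0,0,0]},{"translation": [0,0,-0.42],"twist": [0,0,0]},{"translation": [0,0,-0.49],"twist": [0,0,0]},{"translation": [0,0,-0.56],"twist": [0,0,0]},{"translation": [0,0,-0.63],"twist": [0,0,0]},{"translation": [0,0,-0.7],"twist": [0,0,0]}])

```text
t: 9.15
ee_pos: [455.4, 179.6, 224.1]
orientation: [-3.099, -0.516, 0.0]
ft_force: [-0.2, -0.3, 1.0]
width: 46.0
```

send_rows(commands=[{"translation": [0.047,0.016,0],"twist": [0,0,0]},{"translation": [0.095,0.033,0],"twist": [0,0,0]},{"translation": [0.142,0.049,0],"twist": [0,0,0]},{"translation": [0.19,0.065,0],"twist": [0,0,0]},{"translation": [0.237,0.082,0],"twist": [0,0,0]},{"translation": [0.284,0.098,0],"twist": [0,0,0]},{"translation": [0.331,0.114,0],"twist": [0,0,0]},{"translation": [0.378,0.13,0],"twist": [0,0,0]},{"translation": [0.426,0.147,0],"twist": [0,0,0]},{"translation": [0.473,0.163,0],"twist": [0,0,0]}])

```text
t: 10.15
ee_pos: [503.1, 196.1, 224.7]
orientation: [-3.099, -0.517, -0.0]
ft_force: [-0.5, 0.1, 0.8]
width: 45.9
```

```bash
python3 - <<'E'
from h import *
a=shot('wrist','w2')['img'];b=shot('scene','s2')['img'][190:330,300:440]
cv2.imwrite('pics/v2.png',np.hstack([a,cv2.resize(b,(240,240)).repeat(1,0) if 0 else np.vstack([cv2.resize(b,(240,240),interpolation=2),np.zeros((180,240,3),np.uint8)])])[:,:,::-1])
print(ctrl.get_obs()['ee_pos'])
E
```

```text
[503.38872913 196.14541677 224.71285878]
```

View pics/v2.png

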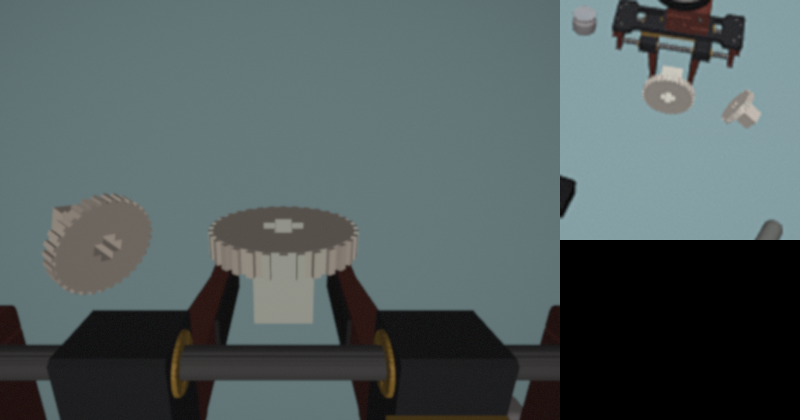

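The gear is tipping as planned: the hub (283,300) is between the fingers and the disc is at (283,240). I'll push on.

send_rows(commands=[{"translation": [0.03,0.01,0],"twist": [0,0,0]},{"translation": [0.06,0.02,0],"twist": [0,0,0]},{"translation": [0.09,0.03,0],"twist": [0,0,0]},{"translation": [0.12,0.04,0],"twist": [0,0,0]},{"translation": [0.15,0.05,0],"twist": [0,0,0]},{"translation": [0.18,0.06,0],"twist": [0,0,0]},{"translation": [0.21,0.07,0],"twist": [0,0,0]},{"translation": [0.24,0.083,0],"twist": [0,0,0]},{"translation": [0.27,0.093,0],"twist": [0,0,0]},{"translation": [0.3,0.103,0],"twist": [0,0,0]}])

```text
t: 11.25
ee_pos: [533.0, 206.3, 224.7]
orientation: [3.099, 0.517, 0.0]
ft_force: [0.5, -0.5, -0.2]
width: 46.4
```

```bash
python3 - <<'E'
from h import *
a=shot('wrist','w3')['img'];b=shot('scene','s3')['img'][190:330,300:440]
cv2.imwrite('pics/v3.png',np.hstack([a,np.vstack([cv2.resize(b,(240,240),interpolation=2),np.zeros((180,240,3),np.uint8)])])[:,:,::-1])
print(ctrl.get_obs()['ee_pos'])
E
```

```text
[533.15195163 206.37182168 224.71472527]
```

View pics/v3.png

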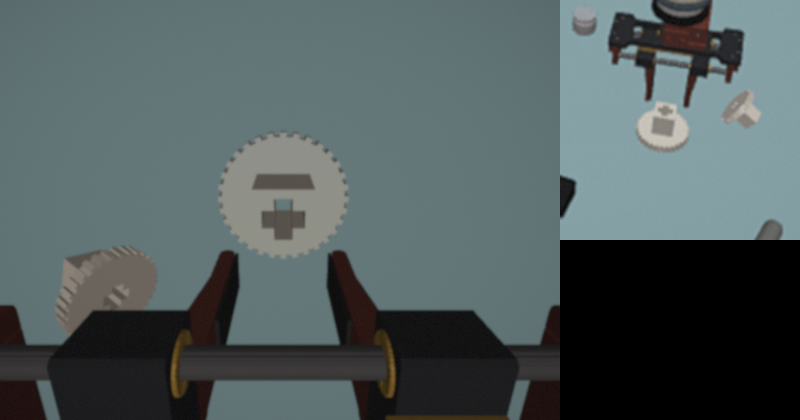

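The gear is upright, hub up, with the cross bore at wrist px (283,219). Next I'll compute the grasp offset.

```bash
python3 - <<'E'
from h import *
d=load('w3');p=onz(d,283.5,218.5,48);print('hub top',p)
f=lambda v:np.degrees(np.arctan2(v[1],v[0]))
l,r=onz(d,252,188.5,48),onz(d,315,188.5,48);print('edge ang',f(r-l),np.linalg.norm(r-l))
l,r=onz(d,262,219,48),onz(d,305,219,48);print('slot',f(r-l),np.linalg.norm(r-l))
m=cv2.inRange(d['img'],(110,105,90),(255,255,255));m[:,:215]=0;m[:,355:]=0;m[265:]=0
c=max(cv2.findContours(m,0,2)[0],key=cv2.contourArea);e=cv2.fitEllipse(cv2.convexHull(c));print(e,onz(d,*e[0],10))
E
```

```text
hub top [561.6812635  216.58238412  48.        ]
edge ang -71.09055392688096 29.440528265694503
slot -71.09023292708405 20.672164328993183
((282.843505859375, 195.2464599609375), (127.07391357421875, 132.02957153320312), 89.73089599609375) [562.67811046 217.23562819  10.        ]
```

send_rows(commands=[{"translation": [0.06,0.02,0],"twist": [0,0,0]},{"translation": [0.12,0.04,0],"twist": [0,0,0]},{"translation": [0.18,0.06,0],"twist": [0,0,0]},{"translation": [0.24,0.08,0],"twist": [0,0,0]},{"translation": [0.29,0.105,0],"twist": [0,0,0]},{"translation": [0.29,0.105,-0.06],"twist": [0,0,0]},{"translation": [0.29,0.105,-0.12],"twist": [0,0,0]},{"translation": [0.29,0.105,-0.18],"twist": [0,0,0]},{"translation": [0.29,0.105,-0.24],"twist": [0,0,0]},{"translation": [0.29,0.105,-0.28],"twist": [0,0,0]}])

```text
t: 12.35
ee_pos: [561.3, 216.6, 195.8]
orientation: [3.099, 0.516, -0.002]
ft_force: [0.3, 0.1, 0.5]
width: 46.2
```

send_rows(commands=[{"translation": [0,0,0],"twist": [0,0,0]},{"translation": [0,0,0],"twist": [0,0,0]},{"translation": [0,0,0],"twist": [0,0,0]},{"translation": [0,0,0],"twist": [0,0,0]},{"translation": [0,0,0],"twist": [0,0,0]},{"translation": [0,0,0],"twist": [0,0,0]},{"translation": [0,0,0],"twist": [0,0,0]},{"translation": [0,0,0],"twist": [0,0,0]},{"translation": [0,0,0],"twist": [0,0,0]},{"translation": [0,0,0],"twist": [0,0,0]}], grip=1)

```text
t: 13.35
ee_pos: [561.7, 216.7, 196.8]
orientation: [-3.099, -0.516, 0.0]
ft_force: [-0.9, -0.0, 0.9]
width: 29.7
```

send_rows(commands=[{"translation": [0,0,0.1],"twist": [0,0,0]},{"translation": [0,0,0.2],"twist": [0,0,0]},{"translation": [0,0,0.3],"twist": [0,0,0]},{"translation": [0,0,0.4],"twist": [0,0,0]},{"translation": [0,0,0.5],"twist": [0,0,0]},{"translation": [0,0,0.6],"twist": [0,0,0]},{"translation": [0,0,0.7],"twist": [0,0,0]},{"translation": [0,0,0.8],"twist": [0,0,0]},{"translation": [0,0,0.9],"twist": [0,0,0]},{"translation": [0,0,1],"twist": [0,0,0]}])

```text
t: 14.35
ee_pos: [561.7, 216.7, 297.5]
orientation: [3.099, 0.517, -0.0]
ft_force: [1.3, -0.9, -1.9]
width: 30.1
```

The gear is gripped (30 mm) and lifted. I'll carry it toward the unit and stop short with the wrist camera facing the shaft.

send_rows(commands=[{"translation": [-0.03,-0.1,0.08],"twist": [0,0,0.03]},{"translation": [-0.06,-0.2,0.16],"twist": [0,0,0.06]},{"translation": [-0.09,-0.3,0.24],"twist": [0,0,0.09]},{"translation": [-0.12,-0.4,0.32],"twist": [0,0,0.12]},{"translation": [-0.15,-0.5,0.4],"twist": [0,0,0.15]},{"translation": [-0.18,-0.6,0.48],"twist": [0,0,0.18]},{"translation": [-0.21,-0.7,0.54],"twist": [0,0,0.2]},{"translation": [-0.24,-0.8,0.6],"twist": [0,0,0.22]},{"translation": [-0.27,-0.9,0.6],"twist": [0,0,0.24]},{"translation": [-0.3,-1,0.6],"twist": [0,0,0.26]}])

```text
t: 15.35
ee_pos: [531.4, 115.8, 356.7]
orientation: [3.058, 0.718, 0.0]
ft_force: [-0.4, 0.4, -2.3]
width: 30.1
```

send_rows(commands=[{"translation": [-0.03,-0.1,0],"twist": [0,0,0]},{"translation": [-0.06,-0.2,0],"twist": [0,0,0]},{"translation": [-0.09,-0.3,0],"twist": [0,0,0]},{"translation": [-0.12,-0.4,0],"twist": [0,0,0]},{"translation": [-0.15,-0.5,0],"twist": [0,0,0]},{"translation": [-0.18,-0.6,0],"twist": [0,0,0]},{"translation": [-0.21,-0.7,0],"twist": [0,0,0]},{"translation": [-0.24,-0.8,0],"twist": [0,0,0]},{"translation": [-0.27,-0.9,0],"twist": [0,0,0]},{"translation": [-0.3,-1,0],"twist": [0,0,0]}])

```text
t: 16.35
ee_pos: [501.5, 15.9, 356.7]
orientation: [3.059, 0.717, 0.0]
ft_force: [0.1, -0.1, -1.6]
width: 30.2
```

send_rows(commands=[{"translation": [-0.03,-0.1,0],"twist": [0,0,0]},{"translation": [-0.06,-0.2,0],"twist": [0,0,0]},{"translation": [-0.09,-0.3,0],"twist": [0,0,0]},{"translation": [-0.12,-0.4,0],"twist": [0,0,0]},{"translation": [-0.15,-0.5,0],"twist": [0,0,0]},{"translation": [-0.18,-0.6,0],"twist": [0,0,0]},{"translation": [-0.21,-0.7,0],"twist": [0,0,0]},{"translation": [-0.24,-0.8,0],"twist": [0,0,0]},{"translation": [-0.27,-0.9,0],"twist": [0,0,0]},{"translation": [-0.3,-1,0],"twist": [0,0,0]}])

```text
t: 17.35
ee_pos: [471.4, -84.1, 356.7]
orientation: [-3.059, -0.717, -0.0]
ft_force: [-0.5, 0.3, -1.9]
width: 30.2
```

send_rows(commands=[{"translation": [-0.03,-0.1,0],"twist": [0,0,0]},{"translation": [-0.06,-0.2,0],"twist": [0,0,0]},{"translation": [-0.09,-0.3,0],"twist": [0,0,0]},{"translation": [-0.12,-0.4,0],"twist": [0,0,0]},{"translation": [-0.15,-0.5,0],"twist": [0,0,0]},{"translation": [-0.18,-0.6,0],"twist": [0,0,0]},{"translation": [-0.2,-0.7,0],"twist": [0,0,0]},{"translation": [-0.2,-0.8,0],"twist": [0,0,0]},{"translation": [-0.2,-0.9,0],"twist": [0,0,0]},{"translation": [-0.2,-1,0],"twist": [0,0,0]}])

```text
t: 18.35
ee_pos: [451.8, -184.1, 356.7]
orientation: [3.059, 0.717, 0.0]
ft_force: [1.0, -1.3, -2.1]
width: 29.9
```

send_rows(commands=[{"translation": [0,-0.1,0],"twist": [0,0,0]},{"translation": [0,-0.2,0],"twist": [0,0,0]},{"translation": [0,-0.3,0],"twist": [0,0,0]},{"translation": [0,-0.4,0],"twist": [0,0,0]},{"translation": [0,-0.4,0],"twist": [0,0,0]},{"translation": [0,-0.4,0],"twist": [0,0,0]},{"translation": [0,-0.4,0],"twist": [0,0,0]},{"translation": [0,-0.4,0],"twist": [0,0,0]},{"translation": [0,-0.4,0],"twist": [0,0,0]},{"translation": [0,-0.4,0],"twist": [0,0,0]}])

```text
t: 19.35
ee_pos: [451.7, -223.0, 356.7]
orientation: [-3.059, -0.717, -0.0]
ft_force: [-0.5, -0.2, -1.2]
width: 29.8
```

```bash
python3 - <<'E'
from h import *
d=shot('wrist','w4'); o=ctrl.get_obs();print(o['ee_pos'],o['orientation'],o['qpos'].round(2))
E
```

```text
[ 451.73828768 -223.10739474  356.70519965] [3.05861225e+00 7.17197909e-01 6.67675742e-06] [-0.48  0.31  1.93 -0.    0.9   0.63]
```

View pics/w4.png

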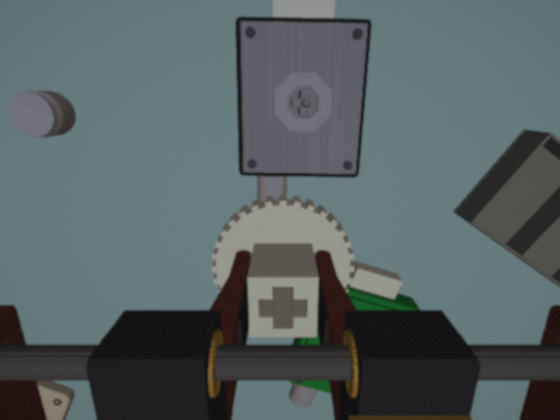

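The gear is held, bore at px (283,307). The unit lies ahead: plate corners about (238,19),(369,21),(359,175),(240,174), shaft near (305,102). I'll zoom in on the shaft.

```bash
python3 - <<'E'
from h import *
d=load('w4')
z=cv2.resize(d['img'][72:132,270:340],None,fx=10,fy=10,interpolation=cv2.INTER_CUBIC);cv2.imwrite('pics/z4.png',z[:,:,::-1])
P=np.array([onz(d,u,v,36) for u,v in((238.5,20),(369,21.5),(358.5,175),(241,174))]);e=np.diff(np.vstack([P,P[:1]]),axis=0)
print(P.round(1),np.linalg.norm(e,axis=1).round(1),np.degrees(np.arctan2(e[:,1],e[:,0])).round(1),P.mean(0))
print('gear top',onz(d,283.5,307,207.7)); 
for u,v,zz in((304,102,80),(306,103,100)): print(onz(d,u,v,zz))
E
```

```text
[[ 565.1 -127.6   36. ]
 [ 609.3 -219.1   36. ]
 [ 500.4 -273.2   36. ]
 [ 454.9 -179.4   36. ]] [101.6 121.6 104.2 121.8] [ -64.2 -153.6  115.9   25.2] [ 532.41550416 -199.83687069   36.        ]
gear top [ 451.39257232 -222.74228744  207.7       ]
[ 532.81897011 -198.8950833    80.        ]
[ 532.43514681 -199.23792648  100.        ]
```

View pics/z4.png

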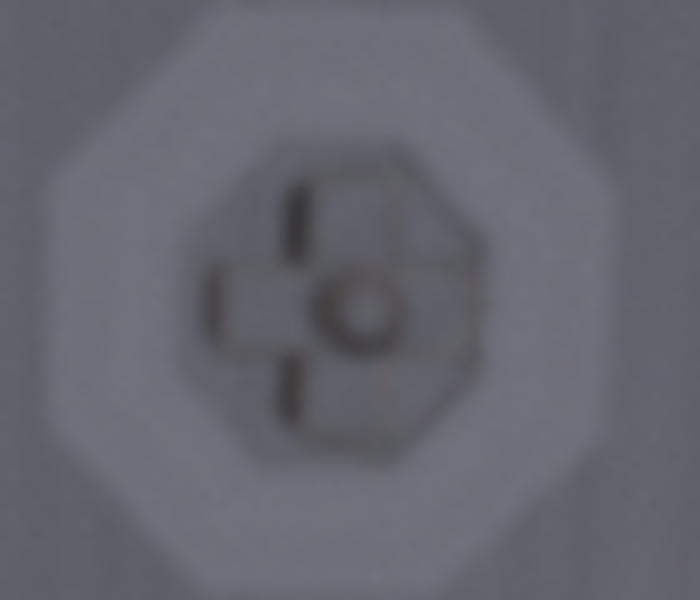

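Pic 8 shows the pilot tip at px (307,101.8) and the spline cross centred at about (305,102.8). The cross is nearly aligned with the image axes.

```bash
python3 - <<'E'
from h import *
d=load('w4');q=lambda u,v,z:onz(d,270+u/10-.45,72+v/10-.45,z)
f=lambda v:np.degrees(np.arctan2(v[1],v[0]))
print('tip',q(370,298,100),'cross',q(350,308,80))
l,r,t,b=q(218,310,80),q(482,314,80),q(352,168,80),q(343,447,80)
print(f(r-l),np.linalg.norm(r-l),f(t-b),np.linalg.norm(t-b),(l+r+t+b)/4)
for u,v in((262,307.5),(305,307.5)):print(onz(d,u,v,207.7))
x=onz(d,305,307.5,207.7)-onz(d,262,307.5,207.7);print('gear',f(x))
R=cv2.Rodrigues(np.array(ctrl.get_obs()['orientation']))[0];print('tool y',f(R[:,1]))
E
```

```text
tip [ 533.50921615 -199.08313515  100.        ] cross [ 532.78207951 -199.35460962   80.        ]
-64.45040963474702 18.771001567512204 25.546307820613617 18.917899752304272 [ 532.58711484 -199.35474593   80.        ]
[ 447.04638809 -214.53868985  207.7       ]
[ 455.29233774 -231.16779937  207.7       ]
gear -63.6243644447152
tool y -63.60685803866593
```

send_rows(commands=[{"translation": [0.09,0.03,0],"twist": [0,0,-0.01]},{"translation": [0.18,0.06,0],"twist": [0,0,-0.02]},{"translation": [0.27,0.08,0],"twist": [0,0,-0.03]},{"translation": [0.36,0.11,0],"twist": [0,0,-0.03]},{"translation": [0.45,0.13,0],"twist": [0,0,-0.03]},{"translation": [0.54,0.16,0],"twist": [0,0,-0.03]},{"translation": [0.63,0.19,0],"twist": [0,0,-0.03]},{"translation": [0.72,0.21,-0.1],"twist": [0,0,-0.03]},{"translation": [0.816,0.236,-0.2],"twist": [0,0,-0.03]},{"translation": [0.816,0.236,-0.3],"twist": [0,0,-0.03]}])

```text
t: 20.4
ee_pos: [534.4, -199.4, 325.5]
orientation: [3.064, 0.695, 0.0]
ft_force: [0.2, -0.2, -1.5]
width: 29.7
```

send_rows(commands=[{"translation": [0,0,-0.1],"twist": [0,0,0]},{"translation": [0,0,-0.2],"twist": [0,0,0]},{"translation": [0,0,-0.22],"twist": [0,0,0]},{"translation": [0,0,-0.24],"twist": [0,0,0]},{"translation": [0,0,-0.26],"twist": [0,0,0]},{"translation": [0,0,-0.28],"twist": [0,0,0]},{"translation": [0,0,-0.3],"twist": [0,0,0]},{"translation": [0,0,-0.31],"twist": [0,0,0]},{"translation": [0,0,-0.32],"twist": [0,0,0]},{"translation": [0,0,-0.33],"twist": [0,0,0]}])

```text
t: 21.4
ee_pos: [533.4, -199.7, 293.7]
orientation: [3.064, 0.694, 0.0]
ft_force: [0.6, 0.1, -1.4]
width: 30.1
```

The pin has entered with no contact force. I'll continue down to just above the spline tops.

send_rows(commands=[{"translation": [0,0,-0.02],"twist": [0,0,0]},{"translation": [0,0,-0.04],"twist": [0,0,0]},{"translation": [0,0,-0.06],"twist": [0,0,0]},{"translation": [0,0,-0.07],"twist": [0,0,0]},{"translation": [0,0,-0.08],"twist": [0,0,0]},{"translation": [0,0,-0.09],"twist": [0,0,0]},{"translation": [0,0,-0.1],"twist": [0,0,0]},{"translation": [0,0,-0.11],"twist": [0,0,0]},{"translation": [0,0,-0.12],"twist": [0,0,0]},{"translation": [0,0,-0.13],"twist": [0,0,0]}])

```text
t: 22.4
ee_pos: [533.3, -199.7, 280.6]
orientation: [-3.064, -0.694, -0.0]
ft_force: [0.0, 0.5, -0.6]
width: 29.7
```

send_rows(commands=[{"translation": [0,0,-0.01],"twist": [0,0,0]},{"translation": [0,0,-0.02],"twist": [0,0,0]},{"translation": [0,0,-0.03],"twist": [0,0,0]},{"translation": [0,0,-0.035],"twist": [0,0,0]},{"translation": [0,0,-0.04],"twist": [0,0,0]},{"translation": [0,0,-0.045],"twist": [0,0,0]},{"translation": [0,0,-0.05],"twist": [0,0,0]},{"translation": [0,0,-0.055],"twist": [0,0,0]},{"translation": [0,0,-0.06],"twist": [0,0,0]},{"translation": [0,0,-0.06],"twist": [0,0,0]}])

```text
t: 23.4
ee_pos: [533.3, -199.7, 274.6]
orientation: [-3.064, -0.694, 0.0]
ft_force: [0.1, -0.4, -1.6]
width: 29.9
```

The underside is at about 77.6 mm, below the spline tops, with no contact force, so the splines have meshed. Next: down to just above the seat, then compress.

send_rows(commands=[{"translation": [0,0,-0.02],"twist": [0,0,0]},{"translation": [0,0,-0.04],"twist": [0,0,0]},{"translation": [0,0,-0.06],"twist": [0,0,0]},{"translation": [0,0,-0.08],"twist": [0,0,0]},{"translation": [0,0,-0.1],"twist": [0,0,0]},{"translation": [0,0,-0.12],"twist": [0,0,0]},{"translation": [0,0,-0.14],"twist": [0,0,0]},{"translation": [0,0,-0.16],"twist": [0,0,0]},{"translation": [0,0,-0.18],"twist": [0,0,0]},{"translation": [0,0,-0.2],"twist": [0,0,0]}])

```text
t: 24.4
ee_pos: [533.3, -199.7, 254.5]
orientation: [-3.064, -0.694, 0.0]
ft_force: [-0.1, -0.6, -1.5]
width: 30.1
```

send_rows(commands=[{"translation": [0,0,-0.01],"twist": [0,0,0]},{"translation": [0,0,-0.02],"twist": [0,0,0]},{"translation": [0,0,-0.03],"twist": [0,0,0]},{"translation": [0,0,-0.04],"twist": [0,0,0]},{"translation": [0,0,-0.05],"twist": [0,0,0]},{"translation": [0,0,-0.06],"twist": [0,0,0]},{"translation": [0,0,-0.07],"twist": [0,0,0]},{"translation": [0,0,-0.08],"twist": [0,0,0]},{"translation": [0,0,-0.08],"twist": [0,0,0]},{"translation": [0,0,-0.08],"twist": [0,0,0]}])

```text
t: 25.4
ee_pos: [533.3, -199.7, 246.8]
orientation: [3.064, 0.694, 0.0]
ft_force: [-1.1, 0.6, 4.7]
width: 29.6
```

The spring is engaged at about 6.3 N. I'll push on to the hard stop in small steps.

send_rows(commands=[{"translation": [0,0,-0.01],"twist": [0,0,0]},{"translation": [0,0,-0.02],"twist": [0,0,0]},{"translation": [0,0,-0.03],"twist": [0,0,0]},{"translation": [0,0,-0.035],"twist": [0,0,0]},{"translation": [0,0,-0.04],"twist": [0,0,0]},{"translation": [0,0,-0.045],"twist": [0,0,0]},{"translation": [0,0,-0.05],"twist": [0,0,0]},{"translation": [0,0,-0.055],"twist": [0,0,0]},{"translation": [0,0,-0.055],"twist": [0,0,0]},{"translation": [0,0,-0.055],"twist": [0,0,0]}])

```text
t: 26.4
ee_pos: [533.3, -199.7, 241.3]
orientation: [3.064, 0.694, 0.0]
ft_force: [-1.9, 0.7, 6.0]
width: 30.1
```

send_rows(commands=[{"translation": [0,0,-0.002],"twist": [0,0,0]},{"translation": [0,0,-0.004],"twist": [0,0,0]},{"translation": [0,0,-0.006],"twist": [0,0,0]},{"translation": [0,0,-0.008],"twist": [0,0,0]},{"translation": [0,0,-0.01],"twist": [0,0,0]},{"translation": [0,0,-0.01],"twist": [0,0,0]},{"translation": [0,0,-0.01],"twist": [0,0,0]},{"translation": [0,0,-0.01],"twist": [0,0,0]},{"translation": [0,0,-0.01],"twist": [0,0,0]},{"translation": [0,0,-0.01],"twist": [0,0,0]}])

```text
t: 27.4
ee_pos: [533.4, -199.7, 240.7]
orientation: [3.064, 0.694, 0.0]
ft_force: [-3.7, 1.5, 11.4]
width: 30.0
```

send_rows(commands=[{"translation": [0,0,-0.002],"twist": [0,0,0]},{"translation": [0,0,-0.004],"twist": [0,0,0]},{"translation": [0,0,-0.006],"twist": [0,0,0]},{"translation": [0,0,-0.006],"twist": [0,0,0]},{"translation": [0,0,-0.006],"twist": [0,0,0]},{"translation": [0,0,-0.006],"twist": [0,0,0]},{"translation": [0,0,-0.006],"twist": [0,0,0]},{"translation": [0,0,-0.006],"twist": [0,0,0]},{"translation": [0,0,-0.006],"twist": [0,0,0]},{"translation": [0,0,-0.006],"twist": [0,0,0]}])

```text
t: 28.4
ee_pos: [533.4, -199.7, 240.7]
orientation: [3.064, 0.694, 0.0]
ft_force: [-5.3, 2.1, 16.3]
width: 30.2
```

```bash
python3 - <<'E'
from h import *
b=shot('scene','s9')['img'][110:250,150:300];a=shot('wrist','w9')['img'][150:400,150:420]
f=lambda i:cv2.resize(i,(400,380),interpolation=2)
cv2.imwrite('pics/v9.png',np.hstack([f(a),f(b)])[:,:,::-1]);o=ctrl.get_obs();print(o['ee_pos'],o['ft_force'],o['width'])
E
```

```text
[ 533.38886414 -199.68267837  240.67470123] [-5.52195162  2.28092712 16.74552595] 29.61235707164429
```

View pics/v9.png

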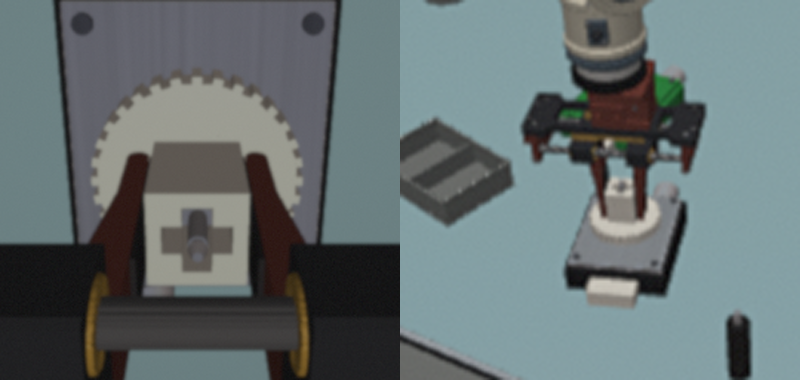

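The gear sits on the shaft with the pilot pin poking through the hub bore. The height did not change while the push rose to about 17 N, so the seat is on its hard stop. I'll hand in now, still holding.

```bash
python3 -c "
from workcell import ctrl
print(ctrl.close_job()); o=ctrl.get_obs(); print(o['t'],o['ee_pos'],o['ft_force'],o['width'])"
```

```text
the job is handed in; nothing more can be done
None
the job is handed in; nothing more can be done
```

The white gear is on the drive unit's shaft, pushed fully home. I handed the job in after about 28.5 s with the gripper still holding it down on the compressed spring.

I tipped the gear upright with the partly open fingers straddling the hub, gripped the hub, and carried it to the unit. Then I turned it to match the splines, which I measured at about 25.5°. It slid over the pin and splines with no contact force.

**Last checks:**
- **Fully home:** the tool stayed at 240.7 mm while I pushed harder. By my height estimate that puts the gear's underside at about 44 mm, which is the hard stop.
- **Push:** the tool read about 17 N downward, above the spring's 9 N. There was also about 6 N sideways, probably from a slight offset between grip and shaft.
- **Pictures:** the pin shows through the hub's cross bore and the disc sits low on the unit. The grip still reads 30 mm.
- **Other things:** I touched nothing else on purpose, but I did not check their positions again at the end.

No check failed. The hand-in gives no verdict, and I could not read the robot's state after it.

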